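Wedge the loose goods divider on a shop checkout

ROBOT

A 7-joint arm with a two-finger parallel gripper is mounted at the origin on the work surface. World frame = base frame: x ahead of the robot, y to its left, z up, the work surface at z = 0. Lengths are in m, angles in rad, forces in N, time in s.
With the tool pointing down it reaches from about 0.4 to 0.85 m from the base axis. Payload 6.9 kg.
Tool frame: the origin (TCP) lies midway between the tips of the shut fingers; the grasp point (between the pads) lies 19 mm behind it; z points along the fingers, y is the direction in which the jaws open and shut (so a half turn about z gives the same grasp; the last joint's range is limited). The gripper opens to 85 mm and grips with 20 to 120 N. Pads are 22 mm wide; open, the fingers measure 114 mm over their backs; the gripper's body (76 mm by 85 mm) begins 54 mm behind the grasp point. The pads swing forward as they close: fully open they stand 13 mm farther back than shut.
Start: joints at [-1.185, 0.507, -0.238, 1.5, 0.126, 1.149, -0.155], TCP at [0.173, 0.601, 0.231] pointing down, gripper open.
Joint ranges: [-3.08, 3.08], [-0.24, 2.05], [-1.43, 1.35], [0, 2.5], [-1.52, 4.66], [0.17, 1.96], [-2.89, 2.89]. Speed limits (rad/s): [2.39, 2.39, 3.14, 3.14, 3.14, 3.14, 3.14].

INTERFACE

Orientations are given as a unit quaternion [w, x, y, z].
In Python, from station import get_obs, vision, arm gives the robot as it stands. The module is installed in compiled form; this text tells all that it offers.
- The arm moves only by the shell command python3 -m creep 'ROWS' [FORCE]. ROWS is JSON, a list of rows, each an object with "grip": the closure, from 0 (fully open) to 1 (shut); "linear": the shift along the world's x, y, z in mm, a list of three; "rot": the turn, a rotation vector about the world's x, y, z in degrees, a list of three. A call has 1 to 10 rows; each row is the pose to reach, as a shift and turn from the pose commanded when the call began; what a row does not reach only later rows make up. A row lasts 1/8 s, in which the tool goes at most 62.5 mm and 10.7 degrees, less where a joint would pass 70% of its speed; a pose out of reach is approached as far as the arm can. A call with a gripper value outside its range is refused whole. The fingers move at their own pace and stop on an object; FORCE is the grip in N (left out, the last holds). Time passes only in rows, so rows that repeat a pose let the fingers close. It gives the time, the measured TCP pose, the force and the opening at its end, in the units of the state.
- get_obs(): the state, without advancing time (a new reading comes with each control period).
- vision.read_camera(name): name is "side" or "top" or "wrist"; returns a dict with "pixels" (420x560x3 uint8, red, green, blue), "vertical_fov" (degrees; the focal length in pixels is half the picture's height over the tangent of half this angle, whatever the lens; pixels are square), "cx", "cy" (the principal point, pixels), "extrinsics" (4x4, takes a point from world to camera coordinates). Camera axes: x right, y down, z forward; pixel columns grow to the right and rows downward; lengths in m; the calibration is good to about 2 mm. A picture is of the moment at which its call begins. There is no depth.
- arm.sign_off(): hands the job in, once; it reports no verdict.
The state is a dict: "time": time; "qpos": joint angles; "qvel": joint speeds; "effort": joint torques, N m; "eef_pos": TCP position; "orientation": TCP orientation; "ft_force": force on the tool from outside, world axes, zero at the start; "ft_torque": the same for the moment, N m; "gripper_width": opening from 0.0 (shut) to 1.0 (fully open).
Only numpy, scipy, OpenCV 4.12 (cv2) and the standard library are available. Lean on these libraries where they do the work, as an engineer would, in place of code of your own. Each camera call takes 0.05 s, during which the arm holds its last target. There are 200 camera calls.

TASK

The red goods divider on the checkout counter swings loosely. Take the yellow rubber wedge by its thick end and tap or push it, thin end first and flat on the counter, under the outer half of the divider from the robot's side, until the divider is back against its black stop post and jammed tight there; then let go and leave the wedge in place. Do not use or shift the thin wooden shim, the calculator or the sweet jar.

Things in the scene. Friction and masses are not known exactly. Their poses are not given: they have to be found in the camera images.
- wedge_grip (a point): Grip point in the thick part of the loose yellow wedge, 12 mm up, 28 mm from the thick end, 112 mm from the thin end. Wedge 140 mm long (x axis, towards the thin end) and 36 mm wide (y: grasp across it), about 110 g. Flat underside on the counter, flat sloping top: 30 mm high at the thick end, about 25 at this point, 4 at the thin end. z up.
- divider_base: Fixed posts of the goods divider. Origin on the counter under the middle of the divider when that is on its stop. x: square to it, from the robot's side to the far side (the way to push the wedge); y: along it to the pivot; z up. Steel pivot post at y = 165 mm, 26 thick, 115 high, foot 68 across. Black stop post at x = 23, y = -143, 24 thick, 60 high, foot 44 across.
- divider (a joint): Swing angle of the red board: 300 long, 18 thick, underside 14 mm and top 100 mm above the counter. 0: on its stop, at y = -150 (free end) to 150, x = -9 to 9 in divider_base; grows as the free end nears the robot. Turns easily, no spring, cannot rise. The wedge drags it to the stop, then jams with its thin end about 54 mm past the near face; 10 to 20 N sets it.
- shim: Thin pale wooden shim, also a wedge: 140 x 36 mm, 9 mm high at its thick end (-x) and 3 mm at the thin end. Too thin to jam the divider. Origin at the centre of its underside. Not to be moved.
- calculator: Grey desk calculator, 150 (x) x 88 x 19 mm, origin at the centre of its underside. Not to be moved.
- jar: Clear sweet jar with a red lid, 120 mm across, 151 mm high, origin at the centre of its underside. Not to be moved.
Things that resemble listed ones, but are neither listed nor needed, are in the scene too. What is shaped like the part that bears wedge_grip but green or grey is not meant.

How it is judged:
At the end, for the whole second after the job is handed in: Divider within 0.06 rad of its stop; yellow wedge at rest, flat (0.15 rad), pressing on it with over 2 N, its grip point at least 20 mm to the robot's side of the board's mid-plane and at most 20 mm past the board's middle towards the pivot; other things moved under 40 mm (value of joint divider below 0.06 rad and contact force between wedge and divider above 2 N and x of wedge_grip in the frame of divider_base below -0.02 m and y of wedge_grip in the frame of divider_base below 0.02 m and angle between wedge_grip's own z axis and vertical below 0.15 rad and linear speed of wedge below 0.02 m/s); the robot touches nothing.
It fails at once if the wooden shim is moved by more than 40 mm (distance of shim from where it was at the start of the episode above 0.04 m).
It fails at once if the calculator is moved by more than 40 mm (distance of calculator from where it was at the start of the episode above 0.04 m).
It fails at once if the jar is moved by more than 40 mm (distance of jar from where it was at the start of the episode above 0.04 m).
It also fails if it takes over 48 s, if anything falls off the work surface, if the arm or the gripper's body presses on something with over 40 N, if the wrist force passes 120 N, or if a joint passes its speed limit or range.

## Working session

There is one attempt and no reset: what is moved stays moved. The work goes in short steps, Python scripts to look and compute and a shell command to move; the robot and the scene stay as the last step left them, time stands still between calls to the robot, and variables do not carry over. Pictures are saved under pics/ and viewed, about 8 in all and at most 12, crops included, and the job is handed in when it is done.

```bash
mkdir -p pics; cat > h.py <<'E'
import numpy as np, cv2
from station import get_obs, vision, arm
def cam(n):
    d=vision.read_camera(n); im=d["pixels"]; H=im.shape[0]
    f=H/2/np.tan(np.radians(d["vertical_fov"])/2); d["f"]=f
    d["K"]=np.array([[f,0,d["cx"]],[0,f,d["cy"]],[0,0,1]]); d["bgr"]=im[:,:,::-1].copy(); return d
def onplane(d,px,z):
    px=np.atleast_2d(np.asarray(px,float)); E=np.array(d["extrinsics"]); R=E[:3,:3]; c=-R.T@E[:3,3]
    r=np.c_[px,np.ones(len(px))]@np.linalg.inv(d["K"]).T@R
    return c+r*((z-c[2])/r[:,2])[:,None]
def proj(d,P):
    E=np.array(d["extrinsics"]); q=np.atleast_2d(P)@E[:3,:3].T+E[:3,3]; q=q@d["K"].T; return q[:,:2]/q[:,2:]
E
python3 - <<'E'
from h import *
o=get_obs(); print({k:np.round(v,3) for k,v in o.items()})
for n in("top","side"):
    d=cam(n); cv2.imwrite(f"pics/{n}0.png",d["bgr"]); np.save(f"pics/{n}0.npy",d,allow_pickle=True); print(n,d["f"],d["cx"],d["cy"],np.round(d["extrinsics"],3).tolist())
E
```

```text
{'time': np.float64(0.0), 'qpos': array([-1.185,  0.508, -0.238,  1.501,  0.126,  1.149, -0.155]), 'qvel': array([-0.   , -0.   , -0.   ,  0.002,  0.001, -0.   , -0.001]), 'effort': array([-0.0000e+00, -6.2060e+01, -2.1870e+00, -2.4966e+01,  1.3000e-02,
        1.2000e-02,  0.0000e+00]), 'eef_pos': array([0.173, 0.6  , 0.23 ]), 'orientation': array([-0.   ,  0.14 ,  0.99 , -0.001]), 'ft_force': array([-0.572, -0.238,  0.041]), 'ft_torque': array([ 0.008, -0.022,  0.003]), 'gripper_width': np.float64(1.003)}
top 445.3378418651482 275.1827299902517 205.01398823102454 [[0.01, -1.0, 0.016, -0.011], [-1.0, -0.011, -0.029, 0.486], [0.029, -0.016, -0.999, 1.322], [0.0, 0.0, 0.0, 1.0]]
side 430.1340087330204 283.0762291545259 205.1199755562952 [[0.999, -0.033, 0.014, -0.509], [-0.007, -0.564, -0.826, 0.061], [0.035, 0.825, -0.564, 1.3], [0.0, 0.0, 0.0, 1.0]]
```

View pics/top0.png

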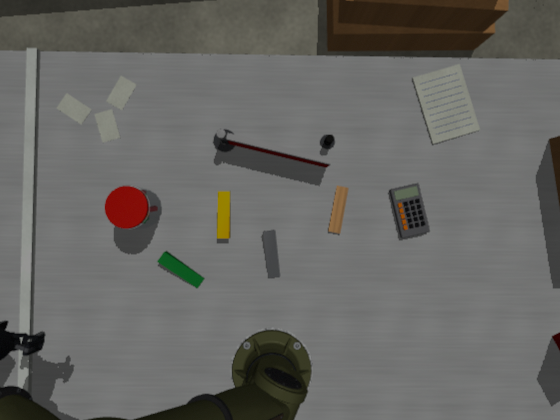

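View pics/side0.png

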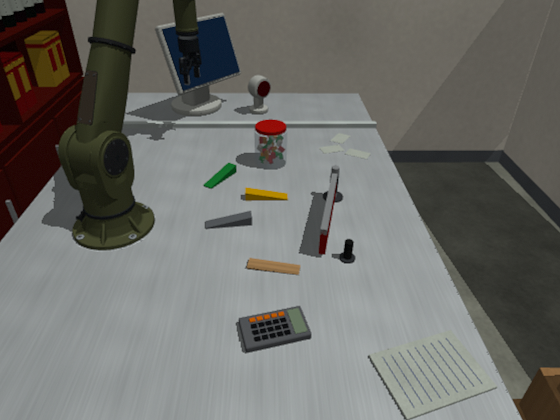

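The top view shows candidates of the wedge's shape. The yellow one at (223,215) fits. The grey one at (271,254) and green one at (181,269) are decoys, and the wooden one at (339,210) is the shim. The board runs from its pivot at (225,140) to its free end at (328,165), and the stop post is at (327,142). I'll confirm in one crop and measure.

```bash
cat > m.py <<'E'
from h import *
T=np.load("pics/top0.npy",allow_pickle=True).item(); S=np.load("pics/side0.npy",allow_pickle=True).item()
def mask(d,lo,hi,box):
    m=cv2.inRange(cv2.cvtColor(d["bgr"],cv2.COLOR_BGR2HSV),lo,hi); k=np.zeros_like(m); x0,y0,x1,y1=box; k[y0:y1,x0:x1]=m[y0:y1,x0:x1]; return k
def rect(m):
    c=max(cv2.findContours(m,0,2)[0],key=cv2.contourArea); return cv2.minAreaRect(c),c
def show(n,d,m):
    r,c=rect(m); b=cv2.boxPoints(r); print(n,"rect px",np.round(r[0],1),np.round(r[1],1),round(r[2],1),"area",cv2.contourArea(c)); return b,c
b,_=show("yellow",T,mask(T,(20,120,80),(35,255,255),(200,170,250,260)))
for z in(0,.015,.03): print(z,np.round(onplane(T,b,z)[:,:2],3).tolist())
b,_=show("shim",T,mask(T,(5,60,60),(19,255,255),(320,175,360,245))); print(np.round(onplane(T,b,.006)[:,:2],3).tolist())
b,_=show("board",T,mask(T,(0,120,40),(8,255,255),(220,130,335,190))); print(np.round(onplane(T,b,.1)[:,:2],3).tolist())
m=mask(T,(0,0,0),(180,255,50),(315,130,340,155)); b,c=show("stop",T,m); p=c.reshape(-1,2); print("extent",p.min(0),p.max(0))
b,_=show("grey",T,mask(T,(0,0,70),(180,60,118),(255,220,290,285))); print(np.round(onplane(T,b,.015)[:,:2],3).tolist())
# side views
b,c=show("yellowS",S,mask(S,(20,120,60),(35,255,255),(230,180,300,210)))
a=cv2.resize(S["bgr"][150:280,190:380],None,fx=4,fy=4,interpolation=2)[:,:760]
t=cv2.resize(T["bgr"][120:290,150:370],None,fx=3.4,fy=3.4,interpolation=2)
cv2.imwrite("pics/cropS.png",a); cv2.imwrite("pics/cropT.png",t)
E
python3 m.py
```

```text
yellow rect px [223.  214.5] [47. 12.] 90.0 area 543.0
0 [[0.527, 0.168], [0.527, 0.133], [0.386, 0.131], [0.386, 0.167]]
0.015 [[0.526, 0.167], [0.526, 0.131], [0.387, 0.129], [0.387, 0.165]]
0.03 [[0.525, 0.165], [0.525, 0.13], [0.388, 0.128], [0.387, 0.163]]
shim rect px [338.  209.2] [12.6 47.1] 10.9 area 530.0
[[0.41, -0.163], [0.549, -0.189], [0.542, -0.226], [0.403, -0.2]]
board rect px [306.3 160.8] [42.2  2.8] 13.4 area 62.0
[[0.617, -0.032], [0.625, -0.034], [0.599, -0.148], [0.591, -0.147]]
stop rect px [326.5 141.5] [13. 13.] 90.0 area 133.5
extent [320 135] [333 148]
grey rect px [272. 252.] [64. 34.] 90.0 area 2010.5
[[0.441, 0.053], [0.442, -0.047], [0.253, -0.049], [0.252, 0.051]]
yellowS rect px [266.  193.5] [11. 42.] 90.0 area 343.5
```

View pics/cropS.png

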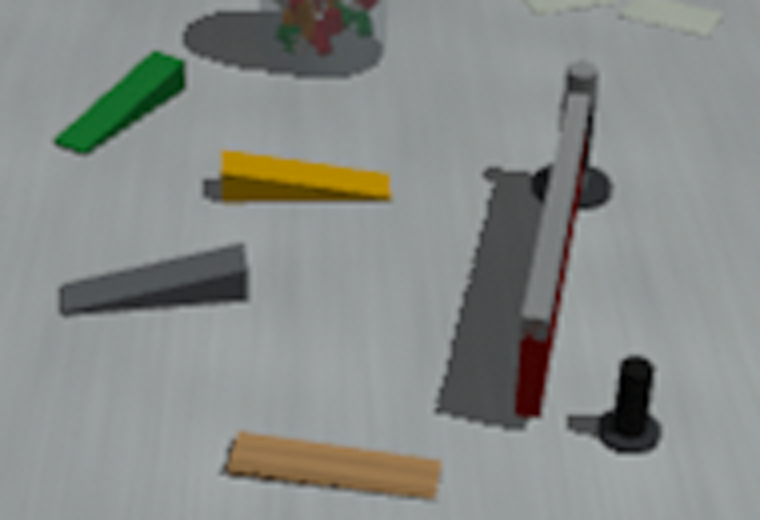

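View pics/cropT.png

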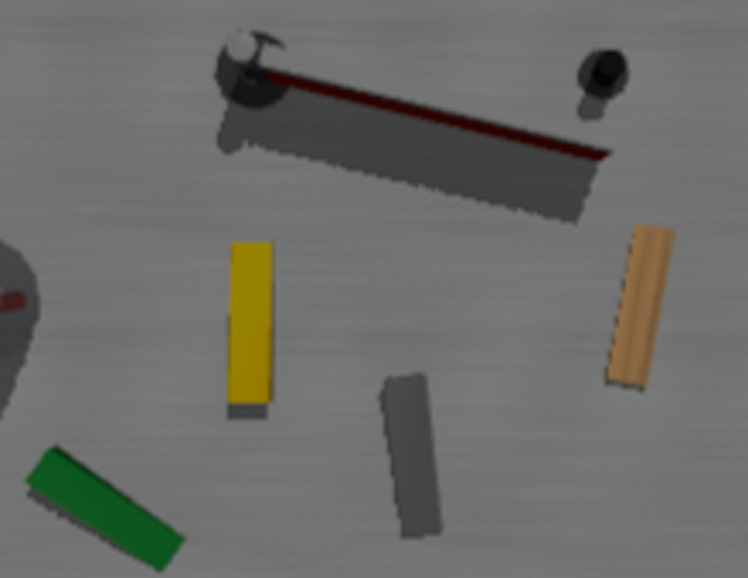

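The crops confirm that the yellow wedge's thick end faces the robot and its thin end faces +x. The shim, grey wedge and green wedge are distinct from it. Next I'll fix the divider frame from the two feet, using both views.

```bash
cat > f.py <<'E'
from h import *
T=np.load("pics/top0.npy",allow_pickle=True).item(); S=np.load("pics/side0.npy",allow_pickle=True).item()
for n,d,pv,st in(("top",T,(224.4,141.5),(327,142)),("side",S,(333,196.7),(347.2,258))):
    P=onplane(d,pv,.004)[0,:2]; Q=onplane(d,st,.004)[0,:2]
    v=Q-P; l=np.array([.023,-.308]); yaw=np.arctan2(v[1],v[0])-np.arctan2(l[1],l[0])
    R=np.array([[np.cos(yaw),-np.sin(yaw)],[np.sin(yaw),np.cos(yaw)]]); O=(P+Q)/2-R@np.array([.0115,.011])
    print(n,"pivot",P.round(3),"stop",Q.round(3),"dist",np.linalg.norm(v).round(4),"yaw deg",np.degrees(yaw).round(2),"O",O.round(3))
    for y in(-.05,-.06,-.075,-.09):
        print(y,"final grip",(O+R@[-.067,y]).round(3),"start grip(thin end at x=-.09)",(O+R@[-.202,y]).round(3))
# yellow in side: base silhouettes corners
for px in((222,201),(390,200),(390,173),(222,152)): 
    q=(190+px[0]/4,150+px[1]/4); print("side y px",np.round(q,1),onplane(S,q,0)[0,:2].round(3),onplane(S,q,.03)[0,:2].round(3))
E
python3 f.py
```

```text
top pivot [0.675 0.148] stop [ 0.678 -0.16 ] dist 0.3082 yaw deg -3.81 O [ 0.664 -0.016]
-0.05 final grip [ 0.594 -0.062] start grip(thin end at x=-.09) [ 0.459 -0.053]
-0.06 final grip [ 0.593 -0.072] start grip(thin end at x=-.09) [ 0.459 -0.063]
-0.075 final grip [ 0.592 -0.087] start grip(thin end at x=-.09) [ 0.458 -0.078]
-0.09 final grip [ 0.591 -0.102] start grip(thin end at x=-.09) [ 0.457 -0.093]
side pivot [0.682 0.145] stop [ 0.681 -0.164] dist 0.3086 yaw deg -4.38 O [ 0.669 -0.02 ]
-0.05 final grip [ 0.598 -0.064] start grip(thin end at x=-.09) [ 0.464 -0.054]
-0.06 final grip [ 0.598 -0.074] start grip(thin end at x=-.09) [ 0.463 -0.064]
-0.075 final grip [ 0.596 -0.089] start grip(thin end at x=-.09) [ 0.462 -0.079]
-0.09 final grip [ 0.595 -0.104] start grip(thin end at x=-.09) [ 0.461 -0.094]
side y px [245.5 200.2] [0.39  0.133] [0.392 0.088]
side y px [287.5 200. ] [0.529 0.133] [0.526 0.088]
side y px [287.5 193.2] [0.53  0.174] [0.528 0.127]
side y px [245.5 188. ] [0.387 0.209] [0.389 0.161]
```

Both views agree: the wedge is at about (0.39–0.53, 0.149) with yaw 0. The divider frame origin is about (0.666, −0.018) with yaw −4°, and the swing is about 0.15 rad. I'm going above the grip point (0.416, 0.149), with the jaws along y (+16° turn).

```bash
python3 -m creep '[{"grip":0,"linear":[27,-50,0],"rot":[0,0,4]},{"grip":0,"linear":[81,-150,0],"rot":[0,0,8]},{"grip":0,"linear":[108,-200,-10],"rot":[0,0,12]},{"grip":0,"linear":[135,-250,-20],"rot":[0,0,16]},{"grip":0,"linear":[162,-300,-30],"rot":[0,0,16]},{"grip":0,"linear":[190,-350,-40],"rot":[0,0,16]},{"grip":0,"linear":[216,-400,-60],"rot":[0,0,16]},{"grip":0,"linear":[243,-451,-80],"rot":[0,0,16]},{"grip":0,"linear":[243,-451,-110],"rot":[0,0,16]},{"grip":0,"linear":[243,-451,-110],"rot":[0,0,16]}]' 60
python3 - <<'E'
from h import *
d=cam("wrist"); cv2.imwrite("pics/w1.png",d["bgr"]); o=get_obs(); print(o["time"],o["eef_pos"],o["orientation"])
m=cv2.inRange(cv2.cvtColor(d["bgr"],cv2.COLOR_BGR2HSV),(20,120,60),(35,255,255)); c=max(cv2.findContours(m,0,2)[0],key=cv2.contourArea); r=cv2.minAreaRect(c); print(r)
b=cv2.boxPoints(r)
for z in(0,.02):print(onplane(d,b,z)[:,:2].round(4).tolist())
E
```

```text
time: 1.35
eef_pos: [0.4153, 0.1467, 0.1192]
orientation: [-0.002, 0.003, 1.0, -0.001]
ft_force: [0.5, 0.5, 0.3]
gripper_width: 1.0
1.4 [0.41555954 0.14871883 0.12045987] [-1.44859022e-03  1.76249446e-03  9.99997285e-01 -4.73575224e-04]
((276.5, 244.0), (134.0, 43.0), 90.0)
[[0.3888, 0.1275], [0.3891, 0.1667], [0.5314, 0.1689], [0.5312, 0.1236]]
[[0.3852, 0.1291], [0.3854, 0.1653], [0.5169, 0.1673], [0.5167, 0.1255]]
```

View pics/w1.png

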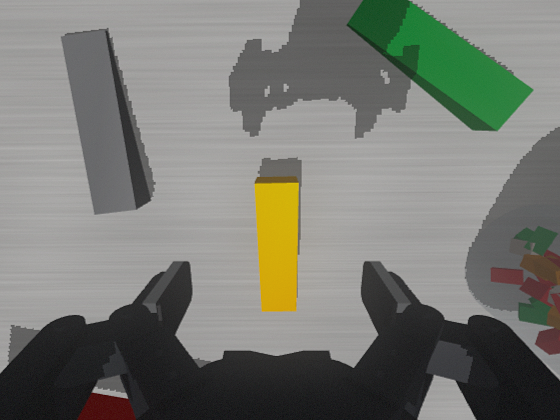

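The wrist view shows the yellow wedge centred between the open fingers (thick end at (277,180), thin end at (279,310)). It agrees with the top view. Next I'll lower and close.

```bash
python3 -m creep '[{"grip":0,"linear":[0,-1,-50],"rot":[0,0,0]},{"grip":0,"linear":[0,-1,-90],"rot":[0,0,0]},{"grip":0,"linear":[0,-1,-110],"rot":[0,0,0]},{"grip":0,"linear":[0,-1,-117],"rot":[0,0,0]},{"grip":0,"linear":[0,-1,-117],"rot":[0,0,0]},{"grip":1,"linear":[0,-1,-117],"rot":[0,0,0]},{"grip":1,"linear":[0,-1,-117],"rot":[0,0,0]},{"grip":1,"linear":[0,-1,-117],"rot":[0,0,0]},{"grip":1,"linear":[0,-1,-117],"rot":[0,0,0]},{"grip":1,"linear":[0,-1,-117],"rot":[0,0,0]}]' 60
```

```text
time: 2.65
eef_pos: [0.4165, 0.1484, 0.0051]
orientation: [0.001, 0.001, 1.0, 0.0]
ft_force: [-1.1, -0.6, 10.4]
gripper_width: 0.409
```

```bash
python3 -m creep '[{"grip":1,"linear":[0,0,30],"rot":[0,0,0]},{"grip":1,"linear":[0,0,60],"rot":[0,0,0]},{"grip":1,"linear":[10,-40,60],"rot":[0,0,-1]},{"grip":1,"linear":[20,-85,60],"rot":[0,0,-2]},{"grip":1,"linear":[30,-130,60],"rot":[0,0,-3]},{"grip":1,"linear":[40,-175,60],"rot":[0,0,-4]},{"grip":1,"linear":[44,-205,60],"rot":[0,0,-4]},{"grip":1,"linear":[44,-214,60],"rot":[0,0,-4]},{"grip":1,"linear":[44,-214,60],"rot":[0,0,-4]},{"grip":1,"linear":[44,-214,60],"rot":[0,0,-4]}]'
python3 - <<'E'
from h import *
o=get_obs(); print(o["ft_force"],o["eef_pos"])
a=cam("side")["bgr"]; b=cam("top")["bgr"]
cv2.imwrite("pics/c2.png",np.vstack([cv2.resize(a[150:280,190:380],None,fx=3,fy=3,interpolation=2),cv2.resize(b[120:190+20,200:390],None,fx=3,fy=3,interpolation=2)][:2])[:600])
E
```

```text
time: 3.9
eef_pos: [0.4601, -0.064, 0.0643]
orientation: [-0.0, 0.035, 0.999, 0.0]
ft_force: [0.2, 0.1, -1.5]
gripper_width: 0.403
[ 0.20922948  0.08244481 -1.49300206] [ 0.46006299 -0.06403594  0.06431208]
```

View pics/c2.png

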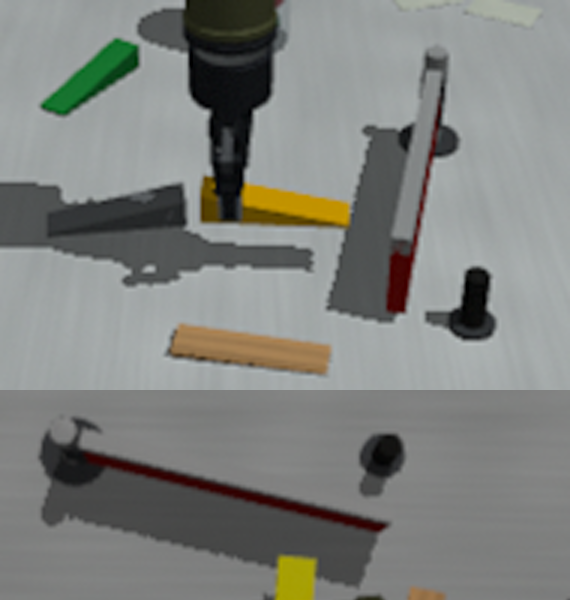

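The wedge is held with its thin end pointing at the board, and the board hasn't been touched. Next I'll lower it to the counter.

```bash
python3 -m creep '[{"grip":1,"linear":[0,0,-30],"rot":[0,0,0]},{"grip":1,"linear":[0,0,-50],"rot":[0,0,0]},{"grip":1,"linear":[0,0,-58],"rot":[0,0,0]},{"grip":1,"linear":[0,0,-58],"rot":[0,0,0]},{"grip":1,"linear":[0,0,-58],"rot":[0,0,0]}]'
```

```text
time: 4.62
eef_pos: [0.4606, -0.0652, 0.0067]
orientation: [0.0, 0.035, 0.999, -0.0]
ft_force: [-0.1, -0.3, -1.3]
gripper_width: 0.411
```

```bash
python3 -m creep '[{"grip":1,"linear":[0,0,-2],"rot":[0,0,0]},{"grip":1,"linear":[12,-1,-2],"rot":[0,0,0]},{"grip":1,"linear":[24,-2,-2],"rot":[0,0,0]},{"grip":1,"linear":[36,-2.5,-2],"rot":[0,0,0]},{"grip":1,"linear":[48,-3,-2],"rot":[0,0,0]},{"grip":1,"linear":[60,-4,-2],"rot":[0,0,0]},{"grip":1,"linear":[72,-5,-2],"rot":[0,0,0]},{"grip":1,"linear":[84,-6,-2],"rot":[0,0,0]},{"grip":1,"linear":[95,-6.5,-2],"rot":[0,0,0]},{"grip":1,"linear":[95,-6.5,-2],"rot":[0,0,0]}]'
```

```text
time: 5.88
eef_pos: [0.5546, -0.0722, 0.0049]
orientation: [-0.001, 0.036, 0.999, -0.0]
ft_force: [-3.4, 0.2, 6.8]
gripper_width: 0.404
```

```bash
python3 -m creep '[{"grip":1,"linear":[6,-0.5,0],"rot":[0,0,0]},{"grip":1,"linear":[12,-1,0],"rot":[0,0,0]},{"grip":1,"linear":[18,-1.2,0],"rot":[0,0,0]},{"grip":1,"linear":[22,-1.5,0],"rot":[0,0,0]},{"grip":1,"linear":[26,-2,0],"rot":[0,0,0]},{"grip":1,"linear":[26,-2,0],"rot":[0,0,0]}]'
```

```text
time: 6.62
eef_pos: [0.5772, -0.0745, 0.0049]
orientation: [-0.003, 0.036, 0.999, -0.001]
ft_force: [-12.6, 0.3, 15.2]
gripper_width: 0.409
```

```bash
cat > look.py <<'E'
from h import *
import sys
a=cam("side")["bgr"]; b=cam("top")["bgr"]; o=get_obs(); print(o["time"],o["ft_force"],o["eef_pos"])
cv2.imwrite(sys.argv[1],np.vstack([cv2.resize(a[165:275,220:380],None,fx=4,fy=4,interpolation=2)[:440],cv2.resize(b[125:175,205:365],None,fx=4,fy=4,interpolation=2)])[:600])
E
python3 look.py pics/c3.png
```

```text
6.725 [-12.84670002   0.55650238  15.49956048] [ 0.57720844 -0.07451061  0.00495823]
```

View pics/c3.png

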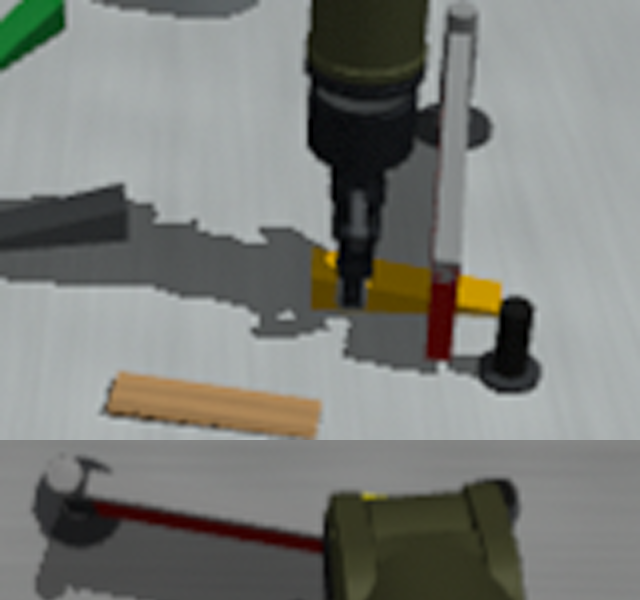

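The wedge tip sticks out past the board, and the board, dragged along, is still short of the stop post. I'll keep pushing.

```bash
python3 -m creep '[{"grip":1,"linear":[5,-0.4,0],"rot":[0,0,0]},{"grip":1,"linear":[10,-0.8,0],"rot":[0,0,0]},{"grip":1,"linear":[15,-1,0],"rot":[0,0,0]},{"grip":1,"linear":[15,-1,0],"rot":[0,0,0]}]'
```

```text
time: 7.22
eef_pos: [0.593, -0.0757, 0.005]
orientation: [-0.003, 0.036, 0.999, -0.001]
ft_force: [-11.0, -1.1, 13.0]
gripper_width: 0.406
```

```bash
python3 -m creep '[{"grip":1,"linear":[3,-0.2,0],"rot":[0,0,0]},{"grip":1,"linear":[6,-0.4,0],"rot":[0,0,0]},{"grip":1,"linear":[6,-0.4,0],"rot":[0,0,0]}]'
```

```text
time: 7.6
eef_pos: [0.598, -0.076, 0.005]
orientation: [-0.004, 0.036, 0.999, -0.001]
ft_force: [-13.2, 0.4, 15.6]
gripper_width: 0.41
```

```bash
python3 -m creep '[{"grip":1,"linear":[3,-0.2,0],"rot":[0,0,0]},{"grip":1,"linear":[6,-0.4,0],"rot":[0,0,0]},{"grip":1,"linear":[6,-0.4,0],"rot":[0,0,0]}]'; python3 look.py pics/c4.png
```

```text
time: 7.98
eef_pos: [0.5982, -0.076, 0.0049]
orientation: [-0.009, 0.036, 0.999, -0.001]
ft_force: [-29.1, 1.8, 30.5]
gripper_width: 0.404
8.075 [-29.75858911   1.36731749  31.15146296] [ 0.59818903 -0.07602605  0.00491418]
```

View pics/c4.png

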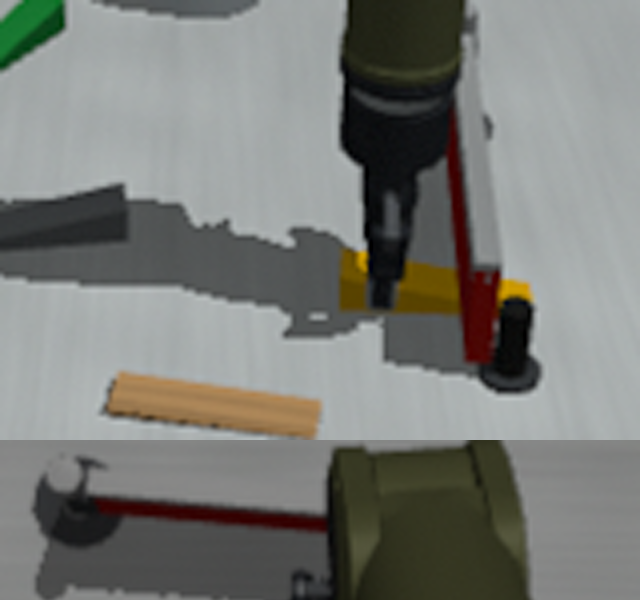

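The force rose to 29 N with no further motion, the board is against the post, and the wedge sits where predicted. So it is jammed. I'll relax most of the push, open, and rise straight up.

```bash
python3 -m creep '[{"grip":1,"linear":[-3,0.2,0],"rot":[0,0,0]},{"grip":0,"linear":[-4,0.3,0],"rot":[0,0,0]},{"grip":0,"linear":[-4,0.3,0],"rot":[0,0,0]},{"grip":0,"linear":[-4,0.3,0],"rot":[0,0,0]},{"grip":0,"linear":[-4,0.3,0],"rot":[0,0,0]},{"grip":0,"linear":[-4,0.3,0],"rot":[0,0,0]}]'
```

```text
time: 8.82
eef_pos: [0.6043, -0.0755, 0.0041]
orientation: [-0.0, 0.036, 0.999, 0.0]
ft_force: [0.6, 0.0, 0.4]
gripper_width: 0.997
```

```bash
python3 -m creep '[{"grip":0,"linear":[0,0,15],"rot":[0,0,0]},{"grip":0,"linear":[-5,0,40],"rot":[0,0,0]},{"grip":0,"linear":[-30,0,90],"rot":[0,0,0]},{"grip":0,"linear":[-70,0,130],"rot":[0,0,0]},{"grip":0,"linear":[-110,0,150],"rot":[0,0,0]},{"grip":0,"linear":[-160,0,160],"rot":[0,0,0]},{"grip":0,"linear":[-160,0,160],"rot":[0,0,0]},{"grip":0,"linear":[-160,0,160],"rot":[0,0,0]}]'; python3 look.py pics/c5.png
python3 - <<'E'
from h import *
d=cam("top"); np.save("pics/topE.npy",d,allow_pickle=True)
h=cv2.cvtColor(d["bgr"],cv2.COLOR_BGR2HSV)
for n,lo,hi,z in(("yellow",(20,120,60),(35,255,255),.02),("red",(0,120,40),(8,255,255),.1)):
    m=cv2.inRange(h,lo,hi); m[:110]=0; m[230:]=0; m[:,:180]=0; m[:,345:]=0
    ys,xs=np.nonzero(m); 
    if len(xs): 
        P=onplane(d,np.c_[xs,ys],z)[:,:2]; print(n,len(xs),P.min(0).round(3),P.max(0).round(3)); vx,vy,_,_=cv2.fitLine(P.astype(np.float32),2,0,.01,.01).ravel(); print("dir deg from y",np.degrees(np.arctan2(vx,vy)))
E
```

```text
time: 9.82
eef_pos: [0.4452, -0.0756, 0.1653]
orientation: [0.001, 0.036, 0.999, -0.0]
ft_force: [0.2, 0.5, 0.2]
gripper_width: 1.002
9.925 [ 0.50395032 -0.51422052  0.35374007] [ 0.44546952 -0.07542355  0.16453208]
yellow 430 [ 0.506 -0.21 ] [ 0.704 -0.055]
dir deg from y 86.62773
red 279 [ 0.638 -0.156] [0.663 0.126]
dir deg from y 4.089682
```

View pics/c5.png

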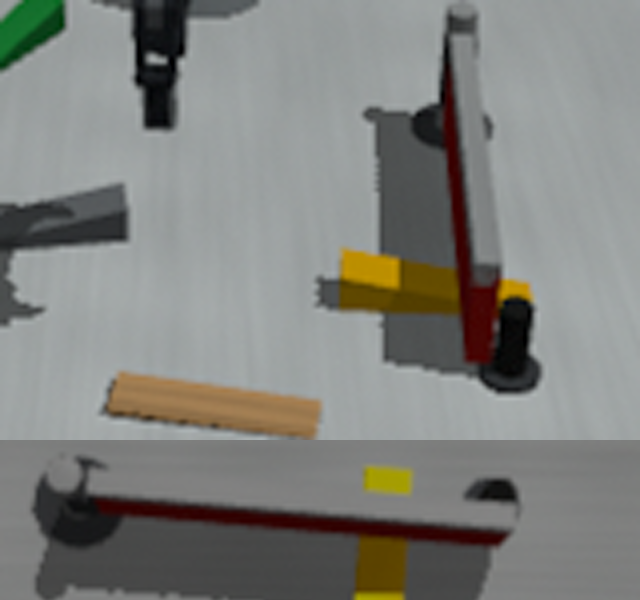

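The board now lies along the divider's rest direction (4.1° against 3.8–4.4° measured for the posts) and touches the stop. The wedge is flat underneath, and the gripper is well clear.

```bash
python3 -c "from station import arm; print(arm.sign_off())"
```

```text
the job is handed in; nothing more can be done
None
```

I pushed the yellow wedge under the outer half of the divider, about 60 mm outward of its middle, until it jammed. Then I let go and handed the job in at about 10 s.

- **Seating:** the push force rose to about 29 N with no further movement. The tool was then at x = 0.598, the upper end of the predicted 0.593–0.598.
- **Divider:** in the last pictures the board touches its stop post. It lies at 4.1°, against 3.8° and 4.4° for the posts in the two views, so the swing is within about 0.01 rad.
- **Wedge:** it lies flat, did not visibly move when released, and its thin end shows on the far side of the board.
- **Other things:** the shim is unmoved in the last side view. I did not re-measure the calculator or the jar, but the arm did not go near the calculator and no unexpected force showed.
- **Robot:** the gripper is open and about 0.16 m above the counter, with the wrist force near zero.

No check failed or disagreed. The contact force between the wedge and the divider after release could not be measured directly; I infer it from the jam.

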